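Zero the slab feed and hold it out four clicks

ROBOT

A 6-joint arm with a two-finger parallel gripper is mounted at the origin on a cart in front of the work surface, level with it; the furniture and walls round the work are solid. World frame = base frame: x ahead of the robot, y to its left, z up, the work surface at z = 0. Lengths are in m, angles in rad, forces in N, time in s.
With the tool pointing down it reaches from about 0.35 to 0.775 m from the base axis. Payload 7.3 kg.
Tool frame: the origin (TCP) lies at the very end of the fingers, on their centre line; the grasp point (between the pads) lies 19 mm behind it; z points along the fingers, y is the line along which they close (so a half turn about z gives the same grasp; the last joint's range is limited). The gripper opens to 92 mm and grips with 3 to 60 N. Pads are 19 mm wide; open, the fingers measure 130 mm over their backs; the gripper's body (75 mm by 190 mm) begins 47 mm behind the grasp point.
Start: joints at [-1.492, 0.342, 1.524, -0, 1.275, -0.146], TCP at [0.117, -0.512, 0.227] pointing down, gripper open.
Joint ranges: [-2.53, 2.53], [-0.77, 2.02], [0.04, 2.7], [-1, 4.14], [0.28, 2.66], [-3.11, 3.11]. Speed limits (rad/s): [2.57, 2.57, 3.14, 3.14, 3.14, 3.14].

INTERFACE

Orientations are given as [roll, pitch, yaw] about the fixed x, y, z axes, in that order (R = Rz(yaw) Ry(pitch) Rx(roll)).
In Python, from cell import robot gives the robot as it stands.
- The arm moves only by the tool apply_moves, never from a script. Its argument "rows" is a list of rows, each an object with "xyz": the shift along the tool's x, y, z in mm, a list of three; "turn": the turn about the tool's z in rad. A call has 1 to 10 rows; each row shifts and turns the commanded pose from where the row before left it, along the tool's axes as they then stand; what a row does not reach is not made up. A row lasts 1/8 s, in which the tool goes at most 62.5 mm and 10.7 degrees, less where a joint would pass 70% of its speed; a pose out of reach is approached as far as the arm can. A call with a gripper value outside its range is refused whole. "gripper" is the opening, from 0 (shut) to 1 (fully open), set as the call begins (left out, the last holds). The fingers move at their own pace and stop on an object; "newtons" is the grip in N (left out, the last holds). Time passes only in rows, so rows that do not move let the fingers close. It gives the time, the measured TCP pose, the force and the opening at its end, in the units of the state.
- robot.observe(): the state, without advancing time (a new reading comes with each control period).
- robot.read_camera(name): name is "scene" or "top"; returns a dict with "frame" (400x640x3 uint8, blue, green, red), "mtx" (3x3 intrinsics, pixels), "R" (3x3) and "t" (3): a world point X has camera coordinates R X + t. Camera axes: x right, y down, z forward; pixel columns grow to the right and rows downward; lengths in m; the calibration is good to about 2 mm. A picture is of the moment at which its call begins. There is no depth.
- robot.hand_in(): hands the job in, once; it reports no verdict.
The state is a dict: "time": time; "qpos": joint angles; "qvel": joint speeds; "joint_efforts": joint torques, N m; "tool_pos": TCP position; "tool_rot": TCP orientation; "contact_force": force on the tool from outside, world axes, zero at the start; "torque": the same for the moment, N m; "opening": finger opening in m.
Only numpy, scipy, OpenCV 4.12 (cv2) and the standard library are available. Lean on these libraries where they do the work, as an engineer would, in place of code of your own. Each camera call takes 0.05 s, during which the arm holds its last target. There are 200 camera calls.

TASK

The marking-off feed has to stand four clicks out so that a line can be scribed on its slab. First turn the zero knob until its pointer stands at the zero mark and leave it there, then take the lever by its upright peg and draw it round from its rest, feeling for the clicks, until it sits in its fourth notch, never going on to the fifth. A spring pulls the lever home, so finish while still holding the peg steady in that fourth notch; leave the loose stones and the polishing bar in front alone.

Things in the scene. Friction and masses are not known exactly. Their poses are not given: they have to be found in the camera images.
- feed_base: the feed: a grey iron plate fixed to the table, 12 mm thick, x -90 to +160, y -150 to +120 mm in its own frame, with toothed wheel, lever, knob and, at the back, a slab on a carriage that the lever drives 5 mm a click under a steel edge 80 mm high (x 70 to 160, y -60). All else but the peg is under 78 mm high. Origin on the table; x away from the robot (turned up to 0.3 rad), y left, z up.
- knob_grip (a point): on the zero knob's vertical axis at the height to grip, 60 mm above the table, at (-10, -95) mm on the feed. Black knob: upright grip bar 44 long, 14 wide, 38 to 76 mm above the table, on a disc of 48 mm, over an aluminium drum of 84 mm with the scale. The point turns with the knob: x runs along the bar; the pointer, a black nose on the disc with a white line above it on the bar, is at the -x end. Friction holds the knob (0.1 N m).
- zero_knob (a joint): knob angle, rad, growing counterclockwise seen from above; 0 = pointer at the zero mark, the longest and broadest mark of the scale, at the drum's side towards the robot (-x of the feed). Marks are 0.262 rad (15 degrees) apart. Starts 0.5 to 1.4 (too far counterclockwise); stops at -1.8 and 1.8. The knob shifts the toothed wheel, hence the notches, by 0.06 of its angle.
- lever_axis (a point): point on the vertical axis of lever and toothed wheel, at the top of the hub, 44 mm above the table, at (0, 50) mm on the feed. The wheel (108 mm across, 24 round teeth) lies under the lever and stays put as the lever swings; a sprung ball on the lever clicks over its teeth. Axes as the feed's.
- peg_grip (a point): centre of the lever's upright peg at the height to grip, 72 mm above the table. Round black peg, 18 mm diameter from 52 to 86 mm, top at 95 mm above the table, 120 mm from the lever's axis, on a flat dark steel lever whose top is at 38 mm. The point's x points outward from the axis along the lever and turns with it. Nothing stands in the peg's path.
- lever (a joint): lever angle, rad, growing counterclockwise seen from above: draws the peg towards the robot, then right. 0 = rest against its stop, pointing 100 degrees counterclockwise from the feed's x (left). Knob at zero: notches every 0.262 rad (15 degrees, 31 mm at the peg); the rest is not a click, first notch 0.262, second 0.524, third 0.785, fourth 1.047, fifth 1.309; end stop 1.7.
- peg: the peg (see peg_grip), origin at its foot. Let go, it always springs home. Drawn slowly, the pull eases to a low value as the click ball drops towards a notch and rises sharply (by 3 to 5 N within 5 mm) at the bottom of the notch: that rise is the click. The pull stays between 1 and 11 N throughout.
- slab_1_mid (a point): centre of a loose pale sawn stone slab, 54 x 58 x 16 mm, lying near the table's front edge; leave alone
- compound_red_mid (a point): centre of a loose bar of polishing compound, 30 x 58 x 24 mm, lying near the table's front edge; leave alone
- rough_a_mid (a point): centre of a loose rough rounded stone, 54 x 65 x 37 mm, lying near the table's front edge; leave alone

How it is judged:
On the way, in this order (a step that is already met when the one before it is completed fails the run):
1. the zero knob's pointer stands at the zero mark, the lever still at rest (value of joint zero_knob between -0.13 and 0.13 rad and value of joint lever below 0.12 rad), for 0.3 s.
2. the lever is drawn out to its first click, the knob still at zero (value of joint zero_knob between -0.13 and 0.13 rad and value of joint lever above 0.2 rad).
At the end, for the whole second after the job is handed in: the knob's pointer is within 0.13 rad (half a scale mark) of zero, and the lever is held still in its fourth notch (0.94 to 1.155 rad, under 0.1 rad/s) by the gripper's fingers on the peg (at least 1.5 N of contact), through the last second (value of joint zero_knob between -0.13 and 0.13 rad and value of joint lever between 0.94 and 1.155 rad and velocity of joint lever between -0.1 and 0.1 rad/s and contact force between the fingers and peg above 1.5 N); the arm keeps its last pose, push and grip.
It fails at once if the lever is drawn past its fourth notch, over the tooth towards the fifth (value of joint lever above 1.2 rad).
It fails at once if the lever is drawn while the knob is not at zero (value of joint lever above 0.2 rad and not (value of joint zero_knob between -0.13 and 0.13 rad)).
It fails at once if a loose stone or the polishing bar is moved by more than 20 mm (distance of any of slab_1_mid, compound_red_mid, rough_a_mid from where it was at the start of the episode above 0.02 m).
It also fails if it takes over 69 s, if anything falls off the work surface, if the arm or the gripper's body presses on something with over 40 N, if the wrist force passes 120 N, or if a joint passes its speed limit or range.

## Working session

There is one attempt and no reset: what is moved stays moved. The work goes in short steps, Python scripts to look and compute and a tool call to move; the robot and the scene stay as the last step left them, time stands still between calls to the robot, and variables do not carry over. Pictures are saved under pics/ and viewed, on a budget of 10 in all, crops included, one or two more only if the job needs it, and the job is handed in when it is done.

Besides the shell and the picture viewer there is one more tool, called after "Emit:" by a JSON object that holds its "name" and its "arguments", one argument or row to a line. apply_moves: Moves the arm, as the interface text tells. Its arguments: {"type":"object","properties":{"rows":{"type":"array"},"gripper":{"type":"number"},"newtons":{"type":"number"}},"required":["rows"]}

```bash
mkdir -p pics; python3 - <<'E'
from cell import robot
import cv2,numpy as np
s=robot.observe();print({k:np.round(v,3) for k,v in s.items()})
for n in("top","scene"):
    c=robot.read_camera(n);cv2.imwrite(f"pics/{n}0.png",c["frame"]);np.savez(f"{n}.npz",**{k:c[k] for k in("mtx","R","t")})
    print(n,c["mtx"],c["R"],c["t"])
E
```

```text
{'time': np.float64(0.0), 'qpos': array([-1.492,  0.343,  1.525,  0.   ,  1.275, -0.146]), 'qvel': array([-0.001, -0.   , -0.001,  0.002, -0.   , -0.001]), 'joint_efforts': array([-3.0000e-03, -4.3125e+01, -2.4422e+01,  7.2000e-02,  5.6000e-02,
       -0.0000e+00]), 'tool_pos': array([ 0.117, -0.511,  0.226]), 'tool_rot': array([-3.14 , -0.   ,  0.225]), 'contact_force': array([-0.101, -0.107, -0.768]), 'torque': array([ 0.026, -0.007, -0.049]), 'opening': np.float64(0.092)}
top [[394.23382059   0.         320.88693162]
 [  0.         394.23382059 201.06974291]
 [  0.           0.           1.        ]] [[-0.01323601 -0.99991004  0.00217184]
 [-0.99725159  0.01304241 -0.0729326 ]
 [ 0.07289771 -0.00313121 -0.99733451]] [0.05827043 0.49089633 0.89361921]
scene [[477.47885331   0.         318.84376529]
 [  0.         477.47885331 184.98735645]
 [  0.           0.           1.        ]] [[-0.61236741 -0.79052454 -0.00878047]
 [-0.56294054  0.44381723 -0.69722609]
 [ 0.55507126 -0.42201566 -0.71679752]] [0.33736235 0.33041093 0.72264513]
```

View pics/top0.png

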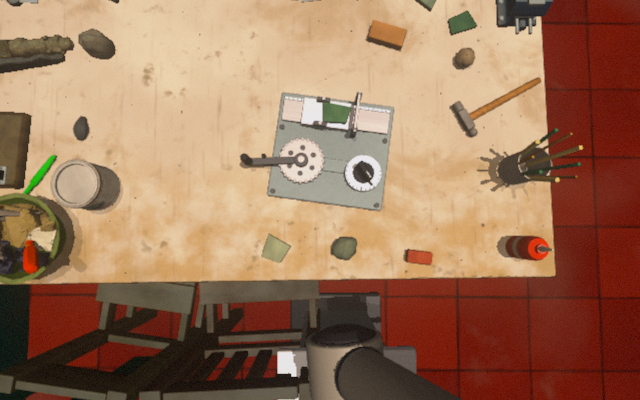

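View pics/scene0.png

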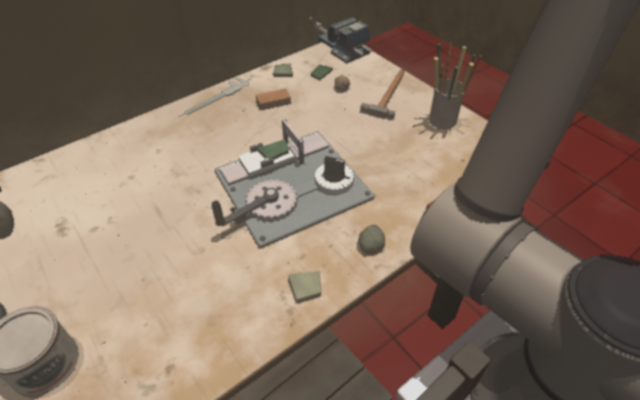

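The top view shows the plate with corners near (282,93), (394,108), (381,210) and (268,195). The hub is at about (302,159), the peg at (246,160), and the knob at (363,173). The stones lie in front, at rows 245–257.

```bash
cat > h.py <<'E'
import numpy as np,cv2
def cam(n):
    d=np.load(f"{n}.npz");return d["mtx"],d["R"],d["t"]
def ray(n,uv,z):
    K,R,t=cam(n);d=R.T@np.linalg.inv(K)@np.array([uv[0],uv[1],1.]);o=-R.T@t
    return o+d*(z-o[2])/d[2]
def proj(n,X):
    K,R,t=cam(n);p=K@(R@np.array(X)+t);return p[:2]/p[2]
E
python3 - <<'E'
from h import *
im=cv2.imread("pics/top0.png")
hsv=cv2.cvtColor(im,cv2.COLOR_BGR2HSV)
roi=np.zeros(im.shape[:2],np.uint8);roi[85:218,258:402]=1
m=((hsv[...,1]<50)&(hsv[...,2]>60)&(roi>0)).astype(np.uint8)*255
m=cv2.morphologyEx(m,cv2.MORPH_OPEN,np.ones((5,5)))
cs=max(cv2.findContours(m,0,2)[0],key=cv2.contourArea)
r=cv2.minAreaRect(cs);b=cv2.boxPoints(r);print(r,b)
P=[ray("top",p,.012) for p in b];print(np.round(P,4))
print(np.linalg.norm(P[0]-P[1]),np.linalg.norm(P[1]-P[2]))
# order: feed corners, front-right etc. by world
P=np.array(P)[:,:2];F=np.array([[-.09,-.15],[-.09,.12],[.16,.12],[.16,-.15]])
best=None
for k in range(4):
  for s in(1,-1):
    Q=np.roll(P[::s],k,0);a=F-F.mean(0);c=Q-Q.mean(0)
    th=np.arctan2((a[:,0]*c[:,1]-a[:,1]*c[:,0]).sum(),(a*c).sum());R=np.array([[np.cos(th),-np.sin(th)],[np.sin(th),np.cos(th)]])
    e=np.abs(c-a@R.T).max()
    if abs(th)<.6 and (best is None or e<best[0]):best=(e,th,Q.mean(0)-R@F.mean(0),R)
e,th,o,R=best;print("err",e,"th",th,"o",o)
for n,p,z in(("knob",(-.01,-.095),.06),("axis",(0,.05),.044)):
    w=o+R@np.array(p);print(n,w,proj("top",[*w,z]))
a=np.deg2rad(100);w=o+R@np.array([.12*np.cos(a),.05+.12*np.sin(a)]);print("peg",w,proj("top",[*w,.095]),"base",proj("top",[*w,.038]),proj("scene",[*w,.095]))
np.savez("feed.npz",th=th,o=o)
c=cv2.resize(im[85:220,230:405],None,fx=4.4,fy=4.4,interpolation=cv2.INTER_CUBIC);cv2.imwrite("pics/crop0.png",c)
E
```

```text
((324.7396240234375, 150.3829345703125), (126.03219604492188, 104.40554809570312), 7.650651931762695) [[255.3346  193.7315 ]
 [269.23438  90.25536]
 [394.14465 107.03436]
 [380.24487 210.5105 ]]
[[ 0.5112  0.2042  0.012 ]
 [ 0.7575  0.171   0.012 ]
 [ 0.7131 -0.1247  0.012 ]
 [ 0.4683 -0.0858  0.012 ]]
0.2485806031697334 0.29899436988742634
err 0.014572672987890153 th -0.14704006444839984 o [0.58010183 0.06112829]
knob [ 0.55629121 -0.03138146] [358.04405695 170.11856678]
axis [0.58742736 0.11058874] [294.38057629 158.34919253]
peg [0.58412864 0.2305434 ] [236.58619463 156.26533835] base [241.87099199 160.9289169 ] [208.65487221 205.38886502]
```

View pics/crop0.png

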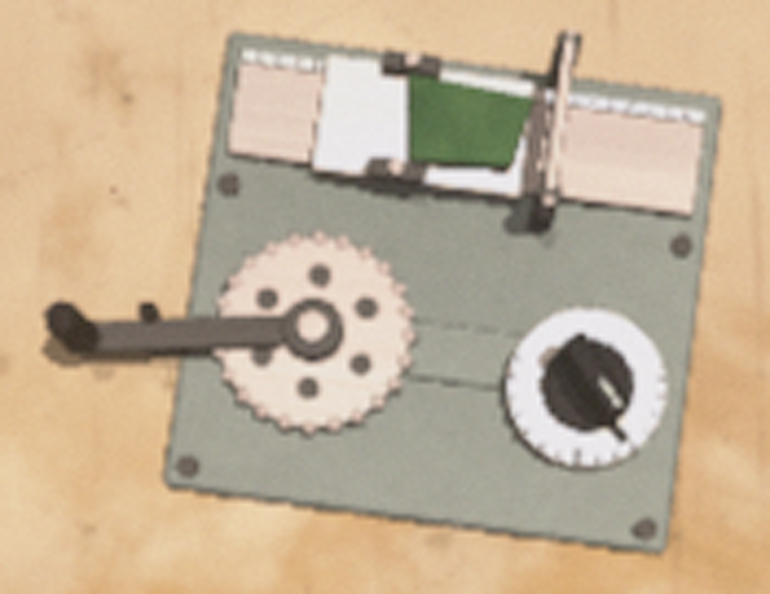

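In the crop, the plate corners are (231,33), (720,98), (664,551) and (166,485). The hub is at (314,324), the peg top at (63,317), the drum centre near (586,388), and the pointer nose at (622,440). The box fit was spoilt by the lever, so I'll refit from these corners.

```bash
python3 - <<'E'
from h import *
g=lambda u,v:((u+.5)/4.4+230-.5,(v+.5)/4.4+85-.5)
P=np.array([ray("top",g(*p),.012)[:2] for p in((664,551),(166,485),(231,33),(720,98))])
F=np.array([[-.09,-.15],[-.09,.12],[.16,.12],[.16,-.15]])
a=F-F.mean(0);c=P-P.mean(0)
th=np.arctan2((a[:,0]*c[:,1]-a[:,1]*c[:,0]).sum(),(a*c).sum());R=np.array([[np.cos(th),-np.sin(th)],[np.sin(th),np.cos(th)]])
o=P.mean(0)-R@F.mean(0);print("res",np.round(c-a@R.T,4).tolist(),"th",th,"o",o)
h=ray("top",g(314,324),.044);k=ray("top",g(586,388),.03);d=ray("top",g(588,385),.037);n=ray("top",g(622,440),.037);pt=ray("top",g(63,317),.095)
print("hub seen",h,"drum seen",k,"peg top seen",pt)
W=lambda x,y:o+R@np.array([x,y])
K=W(-.01,-.095);A=W(0,.05);al=np.deg2rad(100);print("knob",K,"axis",A,"peg",W(.12*np.cos(al),.05+.12*np.sin(al)))
for cc in(K,d[:2]):
  v=n[:2]-cc;q=np.arctan2(v[1],v[0])-th-np.pi;print("knob ang",(q+np.pi)%(2*np.pi)-np.pi,"bar world yaw",np.arctan2(v[1],v[0]),np.linalg.norm(v))
np.savez("feed.npz",th=th,o=o)
E
```

```text
res [[0.0021, 0.0019], [0.0012, -0.0024], [-0.0018, -0.0018], [-0.0015, 0.0023]] th -0.14637710970176057 o [0.57860773 0.04683869]
hub seen [0.5874626  0.09566008 0.044     ] drum seen [ 0.55449698 -0.04513422  0.03      ] peg top seen [0.58307873 0.21488544 0.095     ]
knob [ 0.55485845 -0.04568683] axis [0.58590048 0.09630399] peg [0.58252222 0.21625643]
knob ang 0.6735900473600305 bar world yaw -2.6143797159315234 0.03316016352525868
knob ang 0.6777028957370632 bar world yaw -2.6102668675544902 0.033448608101232034
```

Emit:
{"name": "apply_moves", "arguments": {
  "rows": [
    {"xyz": [50,-33,0]},
    {"xyz": [50,-33,0]},
    {"xyz": [50,-33,0]},
    {"xyz": [50,-33,0]},
    {"xyz": [50,-33,0]},
    {"xyz": [50,-33,0]},
    {"xyz": [50,-33,0]},
    {"xyz": [50,-33,0]},
    {"xyz": [50,-33,0]},
    {"xyz": [0,0,0],"turn": -0.15}
  ],
  "gripper": 0.6,
  "newtons": 25
}}

```text
invalid input at $.rows[0]: expected keys xyz, turn
```

Emit:
{"name": "apply_moves", "arguments": {
  "rows": [
    {"xyz": [0,0,0],"turn": -0.155},
    {"xyz": [0,0,0]},
    {"xyz": [0,0,0]}
  ]
}}

```text
invalid input at $.rows[1]: expected keys xyz, turn
```

Emit:
{"name": "apply_moves", "arguments": {
  "rows": [
    {"xyz": [50,-33,0],"turn": 0},
    {"xyz": [50,-33,0],"turn": 0},
    {"xyz": [50,-33,0],"turn": 0},
    {"xyz": [50,-33,0],"turn": 0},
    {"xyz": [50,-33,0],"turn": 0},
    {"xyz": [50,-33,0],"turn": 0},
    {"xyz": [50,-33,0],"turn": 0},
    {"xyz": [50,-33,0],"turn": 0},
    {"xyz": [50,-33,0],"turn": 0},
    {"xyz": [0,0,0],"turn": -0.15}
  ],
  "gripper": 0.6,
  "newtons": 25
}}

```text
time: 1.35
tool_pos: [0.4914, -0.1186, 0.2261]
tool_rot: [-3.141, -0.0, 0.383]
contact_force: [-1.1, -0.0, -0.1]
opening: 0.0554
```

Emit:
{"name": "apply_moves", "arguments": {
  "rows": [
    {"xyz": [0,0,0],"turn": -0.155},
    {"xyz": [0,0,0],"turn": 0},
    {"xyz": [0,0,0],"turn": 0}
  ]
}}

```text
time: 1.72
tool_pos: [0.4894, -0.1221, 0.2266]
tool_rot: [-3.141, 0.0, 0.527]
contact_force: [-0.1, -0.2, -0.3]
opening: 0.0551
```

Emit:
{"name": "apply_moves", "arguments": {
  "rows": [
    {"xyz": [47.5,-16.7,0],"turn": 0},
    {"xyz": [47.5,-16.7,0],"turn": 0},
    {"xyz": [0,0,45],"turn": 0},
    {"xyz": [0,0,45],"turn": 0},
    {"xyz": [0,0,40],"turn": 0},
    {"xyz": [0,0,25],"turn": 0},
    {"xyz": [0,0,15],"turn": 0},
    {"xyz": [0,0,11.5],"turn": 0},
    {"xyz": [0,0,0],"turn": 0},
    {"xyz": [0,0,0],"turn": 0}
  ]
}}

```text
time: 2.98
tool_pos: [0.5552, -0.0453, 0.0461]
tool_rot: [3.14, -0.001, 0.53]
contact_force: [0.8, -0.5, 0.5]
opening: 0.0552
```

Emit:
{"name": "apply_moves", "arguments": {
  "rows": [
    {"xyz": [0,0,0],"turn": 0},
    {"xyz": [0,0,0],"turn": 0},
    {"xyz": [0,0,0],"turn": 0},
    {"xyz": [0,0,0],"turn": 0},
    {"xyz": [0,0,0],"turn": 0},
    {"xyz": [0,0,0],"turn": 0}
  ],
  "gripper": 0
}}

```text
time: 3.72
tool_pos: [0.5542, -0.0441, 0.0452]
tool_rot: [-3.14, 0.0, 0.53]
contact_force: [-1.6, 4.4, 1.9]
opening: 0.0136
```

Emit:
{"name": "apply_moves", "arguments": {
  "rows": [
    {"xyz": [0,0,0],"turn": 0.1},
    {"xyz": [0,0,0],"turn": 0.1},
    {"xyz": [0,0,0],"turn": 0.1},
    {"xyz": [0,0,0],"turn": 0.1},
    {"xyz": [0,0,0],"turn": 0.1},
    {"xyz": [0,0,0],"turn": 0.1},
    {"xyz": [0,0,0],"turn": 0.076},
    {"xyz": [0,0,0],"turn": 0},
    {"xyz": [0,0,0],"turn": 0},
    {"xyz": [0,0,0],"turn": 0}
  ]
}}

```text
time: 4.97
tool_pos: [0.554, -0.0437, 0.0452]
tool_rot: [-3.14, 0.002, -0.146]
contact_force: [-2.0, 6.7, 3.4]
opening: 0.014
```

Emit:
{"name": "apply_moves", "arguments": {
  "rows": [
    {"xyz": [0,0,0],"turn": 0},
    {"xyz": [0,0,0],"turn": 0},
    {"xyz": [0,0,0],"turn": 0}
  ],
  "gripper": 0.6
}}

```text
time: 5.35
tool_pos: [0.5547, -0.0454, 0.0452]
tool_rot: [3.141, -0.0, -0.146]
contact_force: [0.2, -0.4, -0.1]
opening: 0.039
```

Emit:
{"name": "apply_moves", "arguments": {
  "rows": [
    {"xyz": [0,0,-20],"turn": 0},
    {"xyz": [0,0,-35],"turn": 0},
    {"xyz": [0,0,-50],"turn": 0},
    {"xyz": [-50,0,-20],"turn": 0},
    {"xyz": [-60,0,0],"turn": 0},
    {"xyz": [-40,0,0],"turn": 0},
    {"xyz": [0,0,0],"turn": 0}
  ]
}}

```text
time: 6.22
tool_pos: [0.4039, -0.0229, 0.1704]
tool_rot: [3.141, 0.001, -0.146]
contact_force: [0.6, 0.3, -0.1]
opening: 0.0552
```

```bash
python3 - <<'E'
from cell import robot
from h import *
im=robot.read_camera("top")["frame"];cv2.imwrite("pics/top1.png",im)
cv2.imwrite("pics/crop1.png",cv2.resize(im[85:285,230:405],None,fx=3,fy=3,interpolation=cv2.INTER_CUBIC)[:600])
E
```

```text
(no output)
```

View pics/crop1.png

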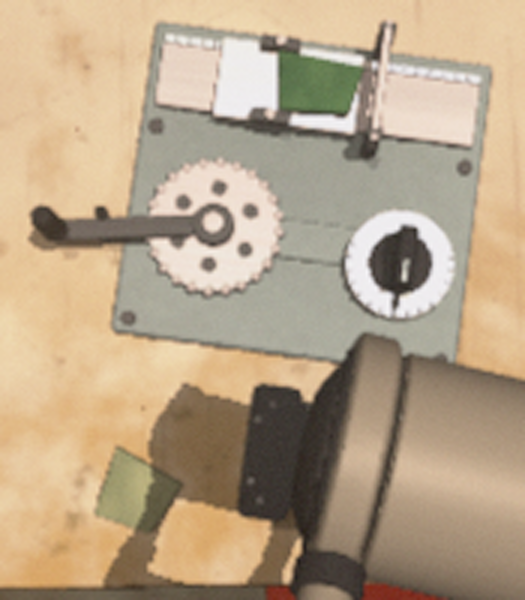

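Pointer is at about (396,303) in the crop and the disc centre at about (401,262), with the lever still at rest. I'll compute the angle and look closer at the zero mark.

```bash
python3 - <<'E'
from h import *
f=np.load("feed.npz");th=f["th"];o=f["o"]
g=lambda u,v:((u+.5)/3+230-.5,(v+.5)/3+85-.5)
K=np.array([.55485,-.0455]);n=ray("top",g(396,303),.037)[:2]-K;d=ray("top",g(401,262),.037)[:2];m=ray("top",g(396,303),.037)[:2]-d
for v in(n,m):print(np.arctan2(-v[1],-v[0])-th)
im=cv2.imread("pics/top1.png");cv2.imwrite("pics/knob1.png",cv2.resize(im[150:196,340:386],None,fx=12,fy=12,interpolation=cv2.INTER_CUBIC))
E
```

```text
0.0067376531438732845
0.004998211939471003
```

View pics/knob1.png

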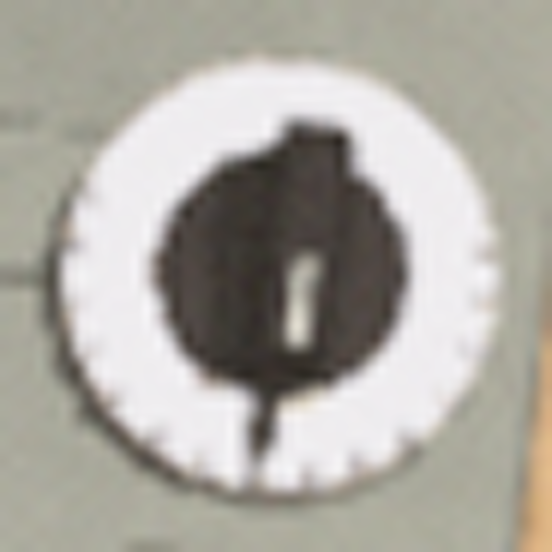

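The pointer nose meets the broad bottom mark at (258,470), with the marks even on both sides, so the knob is at zero within about 0.01 rad. Next is the peg, approached with the closing line along the tangent.

Emit:
{"name": "apply_moves", "arguments": {
  "rows": [
    {"xyz": [28.5,-52.5,0],"turn": 0},
    {"xyz": [28.5,-52.5,0],"turn": 0},
    {"xyz": [28.5,-52.5,0],"turn": 0},
    {"xyz": [28.5,-52.5,0],"turn": 0},
    {"xyz": [28.5,-52.5,0],"turn": 0}
  ]
}}

```text
time: 6.9
tool_pos: [0.5878, 0.2176, 0.1697]
tool_rot: [-3.142, -0.001, -0.146]
contact_force: [1.1, -0.7, 0.5]
opening: 0.0551
```

Emit:
{"name": "apply_moves", "arguments": {
  "rows": [
    {"xyz": [0,0,0],"turn": -0.175},
    {"xyz": [0,0,0],"turn": -0.175},
    {"xyz": [0,0,0],"turn": -0.175},
    {"xyz": [0,0,0],"turn": -0.175},
    {"xyz": [0,0,0],"turn": -0.175},
    {"xyz": [0,0,0],"turn": -0.175},
    {"xyz": [0,0,0],"turn": -0.175},
    {"xyz": [0,0,0],"turn": -0.175},
    {"xyz": [0,0,0],"turn": -0.175},
    {"xyz": [0,0,0],"turn": -0.17}
  ]
}}

```text
time: 8.15
tool_pos: [0.5868, 0.2158, 0.1695]
tool_rot: [3.141, 0.0, 1.604]
contact_force: [-0.4, -0.6, 0.6]
opening: 0.0552
```

Emit:
{"name": "apply_moves", "arguments": {
  "rows": [
    {"xyz": [0,0,0],"turn": 0},
    {"xyz": [0,0,0],"turn": 0}
  ]
}}

```text
time: 8.4
tool_pos: [0.586, 0.2157, 0.1698]
tool_rot: [3.142, 0.0, 1.595]
contact_force: [0.0, 0.3, 0.1]
opening: 0.0548
```

Emit:
{"name": "apply_moves", "arguments": {
  "rows": [
    {"xyz": [0,-3,30],"turn": 0},
    {"xyz": [0,0,30],"turn": 0},
    {"xyz": [0,0,20],"turn": 0},
    {"xyz": [0,0,15],"turn": 0},
    {"xyz": [0,0,12],"turn": 0},
    {"xyz": [0,0,9.5],"turn": 0},
    {"xyz": [0,0,0],"turn": 0},
    {"xyz": [0,0,0],"turn": 0}
  ]
}}

```text
time: 9.4
tool_pos: [0.5829, 0.2156, 0.0543]
tool_rot: [3.141, -0.0, 1.599]
contact_force: [-0.1, -0.3, -0.2]
opening: 0.0553
```

Emit:
{"name": "apply_moves", "arguments": {
  "rows": [
    {"xyz": [0,0,0],"turn": 0},
    {"xyz": [0,0,0],"turn": 0},
    {"xyz": [0,0,0],"turn": 0},
    {"xyz": [0,0,0],"turn": 0},
    {"xyz": [0,0,0],"turn": 0},
    {"xyz": [0,0,0],"turn": 0}
  ],
  "gripper": 0,
  "newtons": 30
}}

```text
time: 10.15
tool_pos: [0.5831, 0.2156, 0.0538]
tool_rot: [3.14, -0.0, 1.599]
contact_force: [3.2, 0.7, -0.7]
opening: 0.017
```

Emit:
{"name": "apply_moves", "arguments": {
  "rows": [
    {"xyz": [0,-3,0],"turn": -0.025},
    {"xyz": [0,-3,0],"turn": -0.025},
    {"xyz": [0,-3,0],"turn": -0.025},
    {"xyz": [0,-3,0],"turn": -0.025},
    {"xyz": [0,0,0],"turn": 0},
    {"xyz": [0,0,0],"turn": 0}
  ]
}}

```text
time: 10.9
tool_pos: [0.5706, 0.2146, 0.0538]
tool_rot: [3.141, 0.0, 1.699]
contact_force: [4.5, -1.7, -1.8]
opening: 0.0173
```

Emit:
{"name": "apply_moves", "arguments": {
  "rows": [
    {"xyz": [0,-3,0],"turn": -0.025},
    {"xyz": [0,-3,0],"turn": -0.025},
    {"xyz": [0,-3,0],"turn": -0.025},
    {"xyz": [0,-3,0],"turn": -0.025},
    {"xyz": [0,0,0],"turn": 0},
    {"xyz": [0,0,0],"turn": 0}
  ]
}}

```text
time: 11.65
tool_pos: [0.5586, 0.2124, 0.0537]
tool_rot: [-3.141, 0.001, 1.799]
contact_force: [4.6, -2.7, -1.7]
opening: 0.0174
```

Emit:
{"name": "apply_moves", "arguments": {
  "rows": [
    {"xyz": [0,-2.4,0],"turn": -0.02},
    {"xyz": [0,0,0],"turn": 0}
  ]
}}

```text
time: 11.9
tool_pos: [0.5562, 0.2118, 0.0538]
tool_rot: [-3.141, 0.001, 1.819]
contact_force: [3.9, -3.0, -1.5]
opening: 0.0175
```

Emit:
{"name": "apply_moves", "arguments": {
  "rows": [
    {"xyz": [0,-2.4,0],"turn": -0.02},
    {"xyz": [0,0,0],"turn": 0}
  ]
}}

```text
time: 12.15
tool_pos: [0.5537, 0.2111, 0.0537]
tool_rot: [-3.141, 0.001, 1.839]
contact_force: [4.2, -3.8, -0.7]
opening: 0.0174
```

Emit:
{"name": "apply_moves", "arguments": {
  "rows": [
    {"xyz": [0,-2.4,0],"turn": -0.02},
    {"xyz": [0,0,0],"turn": 0}
  ]
}}

```text
time: 12.4
tool_pos: [0.5523, 0.2107, 0.0538]
tool_rot: [3.14, 0.001, 1.859]
contact_force: [7.0, -3.1, -2.6]
opening: 0.0174
```

Emit:
{"name": "apply_moves", "arguments": {
  "rows": [
    {"xyz": [0,-2.4,0],"turn": -0.02},
    {"xyz": [0,0,0],"turn": 0}
  ]
}}

```text
time: 12.65
tool_pos: [0.5501, 0.21, 0.0538]
tool_rot: [3.14, 0.001, 1.879]
contact_force: [7.7, -1.9, -2.9]
opening: 0.017
```

Emit:
{"name": "apply_moves", "arguments": {
  "rows": [
    {"xyz": [0,-2.4,0],"turn": -0.02},
    {"xyz": [0,0,0],"turn": 0}
  ]
}}

```text
time: 12.9
tool_pos: [0.5478, 0.2093, 0.0538]
tool_rot: [3.14, 0.001, 1.899]
contact_force: [7.7, -3.2, -3.3]
opening: 0.0176
```

Emit:
{"name": "apply_moves", "arguments": {
  "rows": [
    {"xyz": [0,-2.4,0],"turn": -0.02},
    {"xyz": [0,0,0],"turn": 0}
  ]
}}

```text
time: 13.15
tool_pos: [0.5455, 0.2085, 0.0538]
tool_rot: [3.14, 0.001, 1.919]
contact_force: [7.7, -2.7, -3.9]
opening: 0.0177
```

The first click came at a yaw of about 1.85, i.e. lever at 0.25 rad, as expected.

Emit:
{"name": "apply_moves", "arguments": {
  "rows": [
    {"xyz": [0,-3,0],"turn": -0.025},
    {"xyz": [0,-3,0],"turn": -0.025},
    {"xyz": [0,-3,0],"turn": -0.025},
    {"xyz": [0,-3,0],"turn": -0.025},
    {"xyz": [0,-3,0],"turn": -0.025},
    {"xyz": [0,-2.4,0],"turn": -0.02},
    {"xyz": [0,0,0],"turn": 0}
  ]
}}

```text
time: 14.02
tool_pos: [0.5295, 0.2012, 0.0538]
tool_rot: [3.141, 0.002, 2.064]
contact_force: [6.9, -4.6, -1.8]
opening: 0.0174
```

Emit:
{"name": "apply_moves", "arguments": {
  "rows": [
    {"xyz": [0,-2.4,0],"turn": -0.02},
    {"xyz": [0,0,0],"turn": 0}
  ]
}}

```text
time: 14.28
tool_pos: [0.5274, 0.2, 0.0537]
tool_rot: [3.141, 0.002, 2.084]
contact_force: [7.5, -4.9, -2.8]
opening: 0.0176
```

Emit:
{"name": "apply_moves", "arguments": {
  "rows": [
    {"xyz": [0,-2.4,0],"turn": -0.02},
    {"xyz": [0,0,0],"turn": 0}
  ]
}}

```text
time: 14.52
tool_pos: [0.5254, 0.1988, 0.0538]
tool_rot: [3.141, 0.002, 2.104]
contact_force: [8.0, -5.5, -3.7]
opening: 0.0174
```

Emit:
{"name": "apply_moves", "arguments": {
  "rows": [
    {"xyz": [0,-2.4,0],"turn": -0.02},
    {"xyz": [0,0,0],"turn": 0}
  ]
}}

```text
time: 14.78
tool_pos: [0.5242, 0.198, 0.0538]
tool_rot: [3.139, 0.002, 2.124]
contact_force: [9.6, -2.8, -5.2]
opening: 0.0175
```

Emit:
{"name": "apply_moves", "arguments": {
  "rows": [
    {"xyz": [0,-2.4,0],"turn": -0.02},
    {"xyz": [0,0,0],"turn": 0}
  ]
}}

```text
time: 15.02
tool_pos: [0.5222, 0.1968, 0.0538]
tool_rot: [3.139, 0.002, 2.144]
contact_force: [10.6, -3.1, -5.7]
opening: 0.0177
```

Emit:
{"name": "apply_moves", "arguments": {
  "rows": [
    {"xyz": [0,-2.4,0],"turn": -0.02},
    {"xyz": [0,0,0],"turn": 0}
  ]
}}

```text
time: 15.28
tool_pos: [0.5201, 0.1954, 0.0538]
tool_rot: [3.139, 0.002, 2.164]
contact_force: [10.2, -2.7, -5.6]
opening: 0.0176
```

The second click came at a yaw of about 2.12, lever 0.52 rad. Some inward radial force has built up, so I'm trimming about 1.5 mm inward on the way to the third.

Emit:
{"name": "apply_moves", "arguments": {
  "rows": [
    {"xyz": [-0.3,-3,0],"turn": -0.025},
    {"xyz": [-0.3,-3,0],"turn": -0.025},
    {"xyz": [-0.3,-3,0],"turn": -0.025},
    {"xyz": [-0.3,-3,0],"turn": -0.025},
    {"xyz": [-0.3,-3,0],"turn": -0.025},
    {"xyz": [-0.3,-3,0],"turn": -0.025},
    {"xyz": [0,0,0],"turn": 0}
  ]
}}

```text
time: 16.15
tool_pos: [0.5058, 0.1839, 0.0538]
tool_rot: [3.14, 0.0, 2.314]
contact_force: [6.1, 0.9, -3.8]
opening: 0.0172
```

Emit:
{"name": "apply_moves", "arguments": {
  "rows": [
    {"xyz": [0,-2.4,0],"turn": -0.02},
    {"xyz": [0,0,0],"turn": 0}
  ]
}}

```text
time: 16.4
tool_pos: [0.5041, 0.1823, 0.0538]
tool_rot: [3.14, 0.0, 2.334]
contact_force: [5.2, 0.4, -3.6]
opening: 0.0175
```

Emit:
{"name": "apply_moves", "arguments": {
  "rows": [
    {"xyz": [0,-2.4,0],"turn": -0.02},
    {"xyz": [0,0,0],"turn": 0}
  ]
}}

```text
time: 16.65
tool_pos: [0.5023, 0.1805, 0.0538]
tool_rot: [3.14, 0.0, 2.354]
contact_force: [5.7, 0.8, -3.6]
opening: 0.0172
```

Emit:
{"name": "apply_moves", "arguments": {
  "rows": [
    {"xyz": [0,-2.4,0],"turn": -0.02},
    {"xyz": [0,0,0],"turn": 0}
  ]
}}

```text
time: 16.9
tool_pos: [0.5009, 0.1791, 0.0538]
tool_rot: [3.14, 0.001, 2.374]
contact_force: [7.6, 1.5, -5.4]
opening: 0.0173
```

Emit:
{"name": "apply_moves", "arguments": {
  "rows": [
    {"xyz": [0,-2.4,0],"turn": -0.02},
    {"xyz": [0,0,0],"turn": 0}
  ]
}}

```text
time: 17.15
tool_pos: [0.4996, 0.1777, 0.0538]
tool_rot: [3.139, 0.001, 2.394]
contact_force: [8.0, 3.2, -5.9]
opening: 0.0171
```

Emit:
{"name": "apply_moves", "arguments": {
  "rows": [
    {"xyz": [0,-2.4,0],"turn": -0.02},
    {"xyz": [0,0,0],"turn": 0}
  ]
}}

```text
time: 17.4
tool_pos: [0.498, 0.1759, 0.0538]
tool_rot: [3.139, 0.001, 2.414]
contact_force: [8.0, 3.2, -6.9]
opening: 0.0176
```

The third click came at a yaw of about 2.38, lever 0.78 rad. Now the fourth, expected at 2.646.

Emit:
{"name": "apply_moves", "arguments": {
  "rows": [
    {"xyz": [-0.1,-3,0],"turn": -0.025},
    {"xyz": [-0.1,-3,0],"turn": -0.025},
    {"xyz": [-0.1,-3,0],"turn": -0.025},
    {"xyz": [-0.1,-3,0],"turn": -0.025},
    {"xyz": [-0.1,-3,0],"turn": -0.025},
    {"xyz": [-0.1,-3,0],"turn": -0.025},
    {"xyz": [0,0,0],"turn": 0}
  ]
}}

```text
time: 18.27
tool_pos: [0.487, 0.1612, 0.0538]
tool_rot: [3.139, 0.001, 2.564]
contact_force: [6.5, 3.3, -5.6]
opening: 0.0173
```

Emit:
{"name": "apply_moves", "arguments": {
  "rows": [
    {"xyz": [0,-2.4,0],"turn": -0.02},
    {"xyz": [0,0,0],"turn": 0}
  ]
}}

```text
time: 18.52
tool_pos: [0.4857, 0.1592, 0.0538]
tool_rot: [3.14, 0.001, 2.584]
contact_force: [6.5, 1.9, -4.5]
opening: 0.0172
```

Emit:
{"name": "apply_moves", "arguments": {
  "rows": [
    {"xyz": [0,-2.4,0],"turn": -0.02},
    {"xyz": [0,0,0],"turn": 0}
  ]
}}

```text
time: 18.77
tool_pos: [0.4845, 0.1571, 0.0538]
tool_rot: [3.14, 0.001, 2.604]
contact_force: [6.8, 1.9, -5.9]
opening: 0.0176
```

Emit:
{"name": "apply_moves", "arguments": {
  "rows": [
    {"xyz": [0,-2.4,0],"turn": -0.02},
    {"xyz": [0,0,0],"turn": 0}
  ]
}}

```text
time: 19.02
tool_pos: [0.4833, 0.155, 0.0538]
tool_rot: [3.14, 0.001, 2.624]
contact_force: [6.9, 1.6, -5.0]
opening: 0.0172
```

Emit:
{"name": "apply_moves", "arguments": {
  "rows": [
    {"xyz": [0,-2.4,0],"turn": -0.02},
    {"xyz": [0,0,0],"turn": 0}
  ]
}}

```text
time: 19.27
tool_pos: [0.4825, 0.1536, 0.0538]
tool_rot: [3.138, 0.002, 2.643]
contact_force: [8.4, 4.6, -7.3]
opening: 0.017
```

The force rose from 4.7 to 8 N tangential at a yaw of 2.643, lever about 1.04 rad, so this is the fourth click. I'll let it settle and check by camera.

Emit:
{"name": "apply_moves", "arguments": {
  "rows": [
    {"xyz": [0,0,0],"turn": 0},
    {"xyz": [0,0,0],"turn": 0},
    {"xyz": [0,0,0],"turn": 0}
  ]
}}

```text
time: 19.65
tool_pos: [0.4826, 0.1536, 0.0538]
tool_rot: [3.138, 0.002, 2.643]
contact_force: [7.4, 5.7, -6.6]
opening: 0.0174
```

```bash
python3 - <<'E'
from cell import robot
from h import *
a=robot.read_camera("top")["frame"][85:285,230:405];b=robot.read_camera("scene")["frame"][110:310,190:390]
cv2.imwrite("pics/fin.png",cv2.resize(np.hstack([a,b]),None,fx=2.1,fy=2.1,interpolation=cv2.INTER_CUBIC))
s=robot.observe();print(s["tool_pos"],s["tool_rot"],s["contact_force"],s["opening"],np.abs(s["qvel"]).max())
E
```

```text
[0.48256833 0.15364454 0.05379542] [3.13827749e+00 1.74080991e-03 2.64345504e+00] [ 8.22620638  6.14442895 -6.9980526 ] 0.017503041719436965 0.0013501549461056809
```

View pics/fin.png

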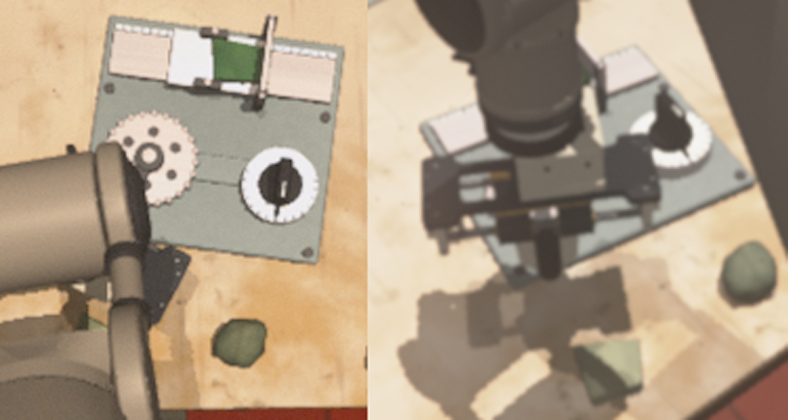

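The knob pointer is still at zero (left view, 280,215). The gripper holds the peg (right view, 545,250), and the stones are where they were. Handing in.

```bash
python3 -c "
from cell import robot
print(robot.hand_in())"
```

```text
the job is handed in; nothing more can be done
None
```

I turned the zero knob to its zero mark, then drew the lever by its peg into its fourth notch. I handed in at about 20 s with the peg still gripped; the hand-in reports no verdict.

- **Knob:** I turned it clockwise by 0.676 rad. The camera then put the pointer within about 0.01 rad of the zero mark, and it still looked at zero in the last picture.
- **Lever:** I felt clicks at about 0.25, 0.52, 0.78 and 1.04 rad, which match the four notches. The lever went no further than the fourth.
- **Final hold:** The arm was still. The grip was set to 30 N, the opening was 17.5 mm on the 18 mm peg, and the pull along the lever's path was about 8–9 N.
- **Loose items:** The pale slab and the rough stone looked unmoved in the last picture. The red bar was outside that crop, but the arm never went near it.

One check was off. A sideways force of up to about 8 N and an upward or downward force of up to about 7 N built up on the tool during the pull. I eased the sideways part by moving the tool about 2 mm inward. About 7 N of the vertical part remained at the end, far below the limits.

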